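# Unhook a keyhole-hung parts bin

### The arm

A 7-joint arm with a two-finger parallel gripper is mounted at the origin on a cart in front of the work surface, level with it; the furniture and walls round the work are solid. World frame = base frame: x ahead of the robot, y to its left, z up, the work surface at z = 0. Lengths are in m, angles in degrees, forces in N, time in s.
With the tool pointing down it reaches from about 0.425 to 0.875 m from the base axis. Payload 4.7 kg.
Tool frame: the origin (TCP) lies between the finger pads; the fingertips stand env.finger_overhang ahead of it and the grasp point (between the pads) lies 5 mm behind it (env.finger_overhang is the distance from the TCP to the fingertips, in m); z points along the fingers, y is the line along which they close (so a half turn about z gives the same grasp; the last joint's range is limited). The gripper opens to 87 mm and grips with 3 to 60 N. Pads are 19 mm wide; open, the fingers measure 117 mm over their backs; the gripper's body (75 mm by 190 mm) begins 51 mm behind the grasp point.
Start: joints at [72.485, 18.392, -4.016, 83.108, 1.295, 78.541, -3.26], TCP at [0.204, -0.617, 0.237] pointing down, gripper open.
Joint ranges: [-163.93, 163.93], [-17.29, 119.83], [-79.2, 71.16], [3.27, 140.29], [-89.18, 269.18], [5.43, 117.66], [-154.24, 154.24]. Speed limits (degrees/s): [147.25, 147.25, 180, 180, 180, 180, 180].

### API

Orientations are given as [roll, pitch, yaw] about the fixed x, y, z axes, in that order (R = Rz(yaw) Ry(pitch) Rx(roll)).
In Python, from cell import telemetry, eyes, env, models gives the robot as it stands. The module is installed in compiled form; this text tells all that it offers.
- The arm moves only by the tool drive_tool, never from a script. Its arguments are lists of equal length, an entry for each row: "angular": the turn, a rotation vector about the tool's x, y, z in rad, a list of three; "delta_pos": the shift along the tool's x, y, z in cm, a list of three; "gripper": the finger opening in cm, from 0 to 8.7. A call has 1 to 20 rows; each row shifts and turns the commanded pose from where the row before left it, along the tool's axes as they then stand; what a row does not reach is not made up. A row lasts 1/10 s, in which the tool goes at most 50 mm and 8.59 degrees, less where a joint would pass 70% of its speed; a pose out of reach is approached as far as the arm can. A call with a gripper value outside its range is refused whole. The fingers move at their own pace and stop on an object; "squeeze" is the grip in N (left out, the last holds). Time passes only in rows, so rows that do not move let the fingers close. It gives the time, the measured TCP pose, the force, the opening and the grip force at its end, in the units of the state.
- telemetry.get_obs(): the state, without advancing time (a new reading comes with each control period).
- eyes.read_camera(name): name is "scene" or "top" or "wrist"; returns a dict with "pixels" (420x560x3 uint8, red, green, blue), "mtx" (3x3 intrinsics, pixels), "origin" and "orientation" of the camera in the world. Camera axes: x right, y down, z forward; pixel columns grow to the right and rows downward; lengths in m; the calibration is good to about 2 mm. A picture is of the moment at which its call begins. There is no depth.
- env.sign_off(): hands the job in; it is judged then, once.
Trained networks look in a picture, given as the dict that the camera call returned (one of the last four; its "shot" number tells which), for a name from the list of things; names that differ only in an ending like _2 or _b are one class to them, and where a whole thing is asked for, a point or a joint stands for the part that bears it (a point fixed in the world has none). Each returns a list of dicts, best first, with "p" (0 to 1); they miss things now and then, are a little off and sometimes report something else, mostly with a low value. They report only what shows in the picture. A call takes as long as a camera call. They do not tell look-alikes from the thing itself.
- models.search_frame(picture, target): "centre" ([column, row] in pixels, amid what is visible of it).
- models.cut_out(picture, target): "pixels" (420x560 bool, what is visible of it) and "centre" ([column, row] in pixels, amid what is visible of it).
The state is a dict: "time_s": time; "qpos": joint angles; "joint_velocities": joint speeds; "effort": joint torques, N m; "tool_pos": TCP position; "tool_rot": TCP orientation; "force": force on the tool from outside, world axes, zero at the start; "wrist_torque": the same for the moment, N m; "grip_width": finger opening in m; "grasp_force": force on a finger pad.
Only numpy, scipy, OpenCV 4.12 (cv2) and the standard library are available. Lean on these libraries where they do the work, as an engineer would, in place of code of your own. Each camera call takes 0.05 s, during which the arm holds its last target. There are 200 camera calls.

### The job

Take the blue parts bin with the solder spool down from the upright panel: lift it on its screw until the wide part of its keyhole clears the screw head, draw it off, and set it down (do not drop it) standing upright in the middle of the green mat. Leave the yellow bin hanging where it is.

Things in the scene. Friction and masses are not known exactly. Their poses are not given: they have to be found in the camera images.
- blue_bin: Blue parts bin holding a red-rimmed solder spool (fixed in it); 72 x 72 mm in plan, walls 45 mm high, 0.17-0.34 kg. Origin: centre of its underside, 40 mm above the table when hung. z up; x points from its front squarely into the panel, y along the panel. Its back plate (x = 31 to 36 mm, 118 mm high) hangs by a keyhole: 10 mm slot over the screw's shank, 36 mm wide opening below the slot.
- blue_bin_tab (a point): Grip point: middle of the upright tab on top of the blue bin's back plate, 150 mm above the underside and 33.5 mm behind (bin +x) the origin; same axes. Tab: 14 mm along x, 30 mm wide along y, from 118 to 170 mm above the underside; pinch its 30 mm width from above. The panel's top edge is 148 mm above the table (the hung grip point is at 190 mm), so all round the tab is free.
- yellow_bin: The other bin: same shape, size, axes and keyhole, but yellow, with a copper coil and a capacitor in it, 150 mm along the panel; which hangs left varies. Both screws: head 16 mm across, its face 14 mm off the panel. A bin raised 32 mm (22 to 42 will do) has its opening level with the head, 10 mm to spare each side; drawn along its own -x it is free after 20 mm. Panel foot: 12 mm high.
- mat_center (a point): Middle of the upper face of the green square mat, 180 x 180 mm, 3 mm thick, lying on the table; z up.
Mind the look-alikes: they are no part of the job. There is more than one size of the blue_bin; the one meant has the size given above.

How it is judged:
By the outcome, as a careful person would: the job done as asked, in the order asked, and still so for the second after the job is handed in, with the robot touching nothing.
It also fails if it takes over 40 s, if anything falls off the work surface, if the arm or the gripper's body presses on something with over 40 N, if the wrist force passes 120 N, or if a joint passes its speed limit or range.

## Working session

There is one attempt and no reset: what is moved stays moved. The work goes in short steps, Python scripts to look and compute and a tool call to move; the robot and the scene stay as the last step left them, time stands still between calls to the robot, and variables do not carry over. Pictures are saved under pics/ and viewed, at most 10 in all, crops included, and the job is handed in when it is done.

Besides the shell and the picture viewer there is one more tool, called as name(argument=value, ...) on one line, values as JSON. drive_tool: Moves the arm, as the interface text tells. Its arguments: {"type":"object","properties":{"angular":{"type":"array","items":{"type":"array","items":{"type":"number"}}},"delta_pos":{"type":"array","items":{"type":"array","items":{"type":"number"}}},"gripper":{"type":"array","items":{"type":"number"}},"squeeze":{"type":"number"}},"required":["angular","delta_pos","gripper"]}

```bash
mkdir -p pics
cat > h.py <<'E'
import numpy as np, cv2
from cell import telemetry, eyes, env, models
def look(n,f=None):
    p=eyes.read_camera(n)
    if f: cv2.imwrite('pics/'+f,p['pixels'][:,:,::-1])
    return p
E
python3 - <<'E'
from h import *
a=look('scene');b=look('top')
cv2.imwrite('pics/a.png',cv2.resize(np.vstack([a['pixels'],b['pixels']])[:,:,::-1],(400,600)) if 0 else cv2.resize(np.hstack([a['pixels'],b['pixels']])[:,:,::-1],(800,300),interpolation=cv2.INTER_AREA))
cv2.imwrite('pics/s.png',a['pixels'][:,:,::-1]);cv2.imwrite('pics/t.png',b['pixels'][:,:,::-1])
for p in (a,b):
    print(p['origin'],p['orientation'],p['mtx'])
    for n in('blue_bin','blue_bin_tab','yellow_bin','mat_center'):
        try: print(n,[(np.round(d['centre']),round(d['p'],2)) for d in models.search_frame(p,n)])
        except Exception as e: print(n,e)
o=telemetry.get_obs();print(o, env.finger_overhang)
E
```

```text
[0.14274155 0.67340277 0.93098378] [-1.36854947e+02 -6.26362932e-02 -1.49818551e+02] [[433.30537444   0.         271.4211419 ]
 [  0.         433.30537444 209.62146733]
 [  0.           0.           1.        ]]
blue_bin [(array([227., 220.]), 0.98), (array([236., 366.]), 0.82)]
blue_bin_tab [(array([226., 227.]), 0.96)]
yellow_bin [(array([266., 194.]), 0.8)]
mat_center [(array([341., 166.]), 0.61)]
[ 3.83984605e-01 -6.55469811e-04  1.21183107e+00] [-173.46269937   -0.42905635  -91.4884008 ] [[391.11167267   0.         281.31234548]
 [  0.         391.11167267 214.97162437]
 [  0.           0.           1.        ]]
blue_bin [(array([245., 180.]), 0.78), (array([144., 259.]), 0.68)]
blue_bin_tab [(array([141., 261.]), 0.87), (array([244., 178.]), 0.72), (array([298., 193.]), 0.24)]
yellow_bin [(array([297., 192.]), 0.77)]
mat_center [(array([396., 221.]), 0.75)]
{'time_s': 0.5, 'qpos': array([72.48395465, 18.39206029, -4.01651708, 83.11249592,  1.29434795,
       78.54284352, -3.26081878]), 'joint_velocities': array([ 0.08475382, -0.03509344, -0.01270221,  0.04006801,  0.06145138,
       -0.03739537, -0.00553099]), 'effort': array([-3.85464818e-04, -4.90604067e+01, -4.02712729e-01, -3.12462330e+01,
       -6.37853262e-02,  3.47352703e-02,  2.46468693e-05]), 'tool_pos': array([ 0.20432164, -0.61701763,  0.23654164]), 'tool_rot': array([-1.79997710e+02,  2.32808158e-03,  1.83243984e+01]), 'force': array([-0.70342847,  0.26623794,  0.59152037]), 'wrist_torque': array([ 0.00241195,  0.00859989, -0.04959859]), 'grasp_force': 0.0, 'grip_width': 0.08720352457767216} 0.014
```

View pics/s.png

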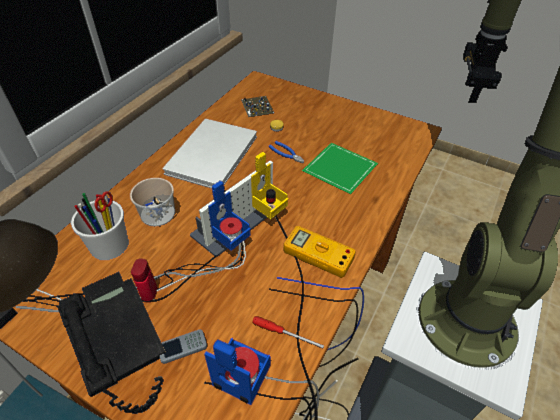

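View pics/t.png

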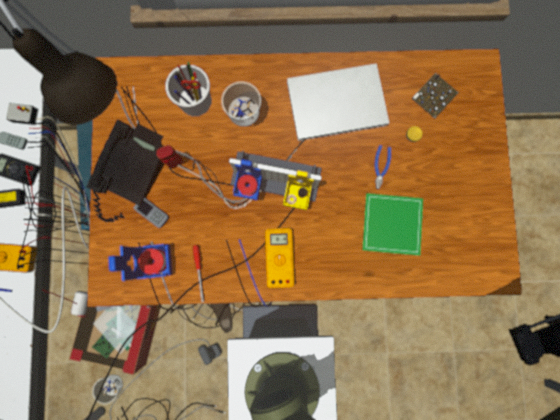

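The scene view shows the hung blue bin at (227,225) on the left and the yellow one at (266,195). The mat is at (341,166) in the scene view and (394,224) in the top view. The loose larger blue bin at (236,366) is the look-alike.

```bash
cat >> h.py <<'E'
from scipy.spatial.transform import Rotation as R
def cam(p):
    Rm=R.from_euler('xyz',p['orientation'],degrees=True).as_matrix()
    return Rm,np.array(p['origin']),np.array(p['mtx'])
def ray(p,uv,z):
    Rm,o,K=cam(p); d=Rm@np.linalg.solve(K,[uv[0],uv[1],1.]); return o+d*(z-o[2])/d[2]
def proj(p,X):
    Rm,o,K=cam(p); c=(np.atleast_2d(X)-o)@Rm@K.T; return c[:,:2]/c[:,2:]
E
python3 - <<'E'
from h import *
a=look('scene');b=look('top')
ca=cv2.resize(a['pixels'][140:260,180:300],None,fx=3.3,fy=3.3,interpolation=cv2.INTER_CUBIC)
cb=cv2.resize(b['pixels'][130:230,215:335],None,fx=3.3,fy=3.3,interpolation=cv2.INTER_CUBIC)
cb=cv2.copyMakeBorder(cb,0,ca.shape[0]-cb.shape[0],0,0,cv2.BORDER_CONSTANT)
cv2.imwrite('pics/c.png',np.hstack([ca,cb])[:,:,::-1])
hsv=cv2.cvtColor(b['pixels'],cv2.COLOR_RGB2HSV)
g=cv2.inRange(hsv,(45,80,40),(85,255,255));n,l,s,c=cv2.connectedComponentsWithStats(g);i=1+s[1:,4].argmax()
r=cv2.minAreaRect(np.argwhere(l==i)[:,::-1].astype(np.float32));print('mat',r,ray(b,r[0],.003),[ray(b,q,.003)[:2].round(3).tolist() for q in cv2.boxPoints(r)])
# panel top edge ends
for uv in((231,161),(321,178)): print('panel',ray(b,uv,.148))
for p,pt in((a,'scene'),(b,'top')):
  h=cv2.cvtColor(p['pixels'],cv2.COLOR_RGB2HSV)
  for n,lo,hi in(('blue_bin',(105,120,40),(130,255,255)),('yellow_bin',(20,150,80),(33,255,255))):
    for d in models.cut_out(p,n)[:2]:
      m=d['pixels']; ys,xs=np.nonzero(m); print(pt,n,d['p'],d['centre'],xs.min(),xs.max(),ys.min(),ys.max(),'toprow',xs[ys==ys.min()].mean())
E
```

```text
mat ((392.66156005859375, 223.90771484375), (57.174537658691406, 57.24333572387695), 3.945185899734497) [ 0.48557569 -0.35872908  0.003     ] [[0.406, -0.26], [0.584, -0.281], [0.567, -0.459], [0.389, -0.435]]
panel [0.66008787 0.12407786 0.148     ]
panel [ 0.60593621 -0.12436767  0.148     ]
scene blue_bin 0.93 [226.1, 220.9] 208 249 182 249 toprow 219.0
scene blue_bin 0.9 [235.9, 368.4] 204 270 339 404 toprow 226.2
scene yellow_bin 0.75 [264.6, 194.6] 250 287 152 217 toprow 262.0
top blue_bin 0.8 [247.0, 179.0] 233 261 159 199 toprow 244.0
top blue_bin 0.8 [147.2, 258.5] 108 171 244 280 toprow 161.5
top yellow_bin 0.96 [298.5, 190.6] 283 313 170 208 toprow 299.5
```

View pics/c.png

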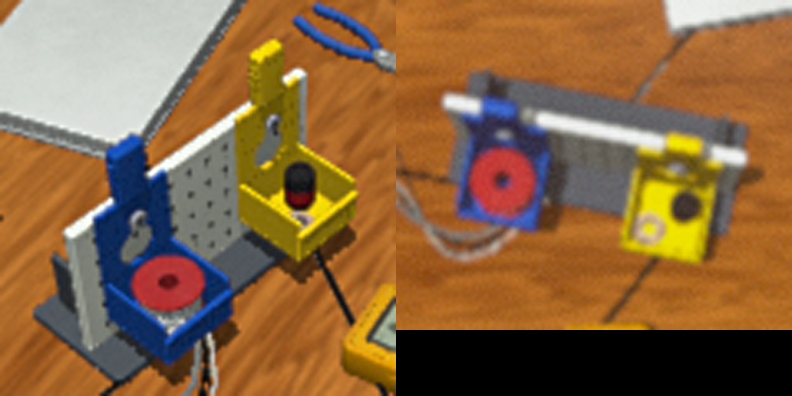

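Crop: the blue tab top is at about (218,183) in the scene view and (246.5,162) in the top view. The yellow one is at (260,154) and (302,173).

Run:
```python
from h import *
a=look('scene');b=look('top')
for n,u,v in(('blue',(218,183.3),(246.5,162)),('yel',(260.3,153.9),(302.3,173))):
    print(n,ray(a,u,.21),ray(b,v,.21))
# rim/tab projection for check, fit pose (x,y,yaw) from yellow/blue tabs
from scipy.optimize import least_squares
def pts(q):
    x,y,t=q; r=np.array([[np.cos(t),-np.sin(t)],[np.sin(t),np.cos(t)]])
    out=[]
    for dy in(0,-.15):  # blue left
        xy=np.array([x,y])+r@np.array([0,dy]); out.append([*xy,.21])
    return np.array(out)
f=lambda q:np.r_[(proj(a,pts(q))-[(218,183.3),(260.3,153.9)]).ravel(),(proj(b,pts(q))-[(246.5,162),(302.3,173)]).ravel()]
s=least_squares(f,[.63,.08,-.2]);print(s.x,np.degrees(s.x[2]),s.fun.round(1))
```

```text
blue [0.63721722 0.07851415 0.21      ] [0.64034507 0.07632267 0.21      ]
yel [ 0.6062526  -0.06779175  0.21      ] [ 0.6074717  -0.06879662  0.21      ]
[ 0.63908456  0.07744003 -0.2156232 ] -12.354299450938452 [-0.4 -0.5  0.  -0.4 -0.4  0.5  0.1  0.2]
```

drive_tool(angular=[[0,0,0.134],[0,0,0.134],[0,0,0.134],[0,0,0.134],[0,0,0],[0,0,0],[0,0,0],[0,0,0],[0,0,0],[0,0,0],[0,0,0],[0,0,0],[0,0,0],[0,0,0],[0,0,0],[0,0,0],[0,0,0],[0,0,0],[0,0,0],[0,0,0]], delta_pos=[[0,0,-1.5],[0,0,-1.5],[0,0,-1.5],[0,0,-1.5],[1.5,-4.2,0],[1.5,-4.2,0],[1.5,-4.2,0],[1.5,-4.2,0],[1.5,-4.2,0],[1.5,-4.2,0],[1.5,-4.2,0],[1.5,-4.2,0],[1.5,-4.2,0],[1.5,-4.2,0],[1.5,-4.2,0],[1.5,-4.2,0],[1.5,-4.2,0],[1.5,-4.2,0],[1.5,-4.2,0],[0,0,0]], gripper=[8.7,8.7,8.7,8.7,8.7,8.7,8.7,8.7,8.7,8.7,8.7,8.7,8.7,8.7,8.7,8.7,8.7,8.7,8.7,8.7])

```text
time_s: 2.9
tool_pos: [0.5611, -0.0419, 0.2966]
tool_rot: [-179.7, -0.0, -11.7]
force: [-0.4, 0.8, 0.1]
grip_width: 0.0873
grasp_force: 0.0
```

Run:
```python
from h import *
w=look('wrist','w.png')
for n in('blue_bin','blue_bin_tab','yellow_bin'): print(n,[(np.round(d['centre']),round(d['p'],2)) for d in models.search_frame(w,n)])
print(w['origin'],w['orientation'],telemetry.get_obs()['tool_pos'],telemetry.get_obs()['tool_rot'])
# predicted tab top corners
t=np.radians(-12.4);x=np.array([np.cos(t),np.sin(t)]);y=np.array([-x[1],x[0]]);c=np.array([.639,.0775])
print(proj(w,[[*(c+i*x*.007+j*y*.015),.21] for i in(-1,1) for j in(-1,1)]).round(0))
np.savez('w.npz',o=w['origin'],r=w['orientation'],k=w['mtx'])
```

```text
blue_bin [(array([166., 157.]), 0.74)]
blue_bin_tab [(array([164., 160.]), 0.74)]
yellow_bin [(array([291., 167.]), 0.71)]
[ 0.63801889 -0.0585733   0.44389384] [ 163.5509979     0.31500777 -101.78619846] [ 0.55885062 -0.0514406   0.29641228] [ 1.79941008e+02  1.70750395e-02 -1.24890309e+01]
[[130. 163.]
 [ 92. 163.]
 [128. 146.]
 [ 89. 145.]]
```

View pics/w.png

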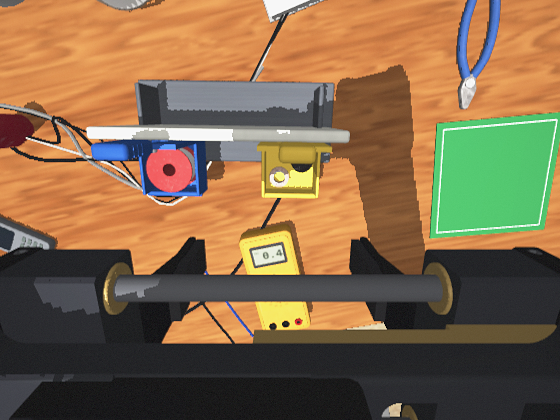

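The wrist view shows the blue tab top at columns 92–128, rows 143–160. That matches the predicted 90–129, 145–163 to within about 1 mm.

drive_tool(angular=[[0,0,0],[0,0,0],[0,0,0],[0,0,0],[0,0,0],[0,0,0],[0,0,0],[0,0,0],[0,0,0],[0,0,0],[0,0,0],[0,0,0],[0,0,0]], delta_pos=[[1.25,-3.6,0],[1.25,-3.6,0],[1.25,-3.6,0],[1.25,-3.5,0],[0,0,0],[0,0,0],[0,0,2.5],[0,0,2.5],[0,0,2.5],[0,0,2],[0,0,1.6],[0,0,0],[0,0,0]], gripper=[8.7,8.7,8.7,8.7,8.7,8.7,8.7,8.7,8.7,8.7,8.7,8.7,8.7])

```text
time_s: 4.4
tool_pos: [0.639, 0.0777, 0.1862]
tool_rot: [180.0, -0.0, -12.5]
force: [0.5, -0.3, 0.9]
grip_width: 0.0867
grasp_force: 0.0
```

Run:
```python
from h import *
o=telemetry.get_obs();print(o['tool_pos'],o['tool_rot'],o['force'])
w=look('wrist','w2.png')
```

```text
[0.63896022 0.07768065 0.1861648 ] [ 1.79974190e+02 -4.15420264e-02 -1.24847181e+01] [ 0.51634441 -0.25541725  0.87975038]
```

View pics/w2.png

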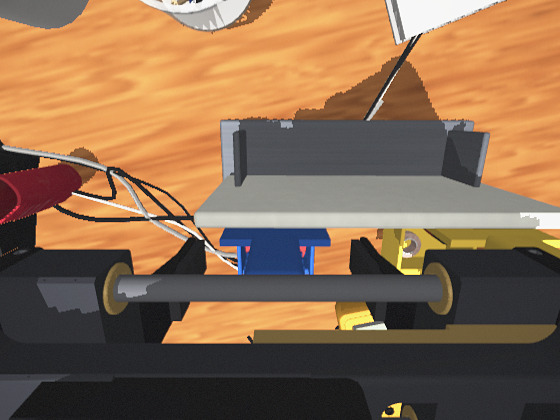

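The tab (columns 250–300) is centred between the fingers (205–352), so I can close.

drive_tool(angular=[[0,0,0],[0,0,0],[0,0,0],[0,0,0],[0,0,0],[0,0,0],[0,0,0],[0,0,0]], delta_pos=[[0,0,0],[0,0,0],[0,0,0],[0,0,0],[0,0,0],[0,0,0],[0,0,0],[0,0,0]], gripper=[5,4,3,2.5,2,2,2,2], squeeze=45)

```text
time_s: 5.25
tool_pos: [0.6387, 0.079, 0.1855]
tool_rot: [180.0, 0.0, -12.4]
force: [0.1, 0.1, 0.9]
grip_width: 0.0311
grasp_force: 0.7
```

drive_tool(angular=[[0,0,0],[0,0,0],[0,0,0],[0,0,0]], delta_pos=[[0,0,0],[0,0,0],[0,0,0],[0,0,0]], gripper=[2,2,2,2])

```text
time_s: 5.65
tool_pos: [0.6387, 0.0791, 0.1855]
tool_rot: [180.0, 0.0, -12.4]
force: [0.5, -0.2, -1.1]
grip_width: 0.0297
grasp_force: 45.0
```

Gripped. Next I lift 32 mm slowly.

drive_tool(angular=[[0,0,0],[0,0,0],[0,0,0],[0,0,0],[0,0,0],[0,0,0],[0,0,0],[0,0,0]], delta_pos=[[0,0,-0.4],[0,0,-0.6],[0,0,-0.6],[0,0,-0.6],[0,0,-0.6],[0,0,-0.4],[0,0,0],[0,0,0]], gripper=[2,2,2,2,2,2,2,2])

```text
time_s: 6.45
tool_pos: [0.6387, 0.079, 0.2175]
tool_rot: [180.0, -0.0, -12.4]
force: [-0.1, -0.0, -2.1]
grip_width: 0.0296
grasp_force: 45.0
```

Run:
```python
from h import *
a=look('scene');b=look('top')
ca=cv2.resize(a['pixels'][120:260,170:310],None,fx=2.8,fy=2.8,interpolation=cv2.INTER_CUBIC)
cv2.imwrite('pics/d.png',ca[:,:,::-1])
o=telemetry.get_obs();print(o['tool_pos'],o['tool_rot'],o['force'],o['wrist_torque'])
```

```text
[0.63869012 0.07890784 0.21728324] [ 1.79989896e+02  7.23473335e-03 -1.23854856e+01] [-0.23036568 -0.10334928 -3.16620632] [0.07563933 0.08834171 0.00333231]
```

View pics/d.png

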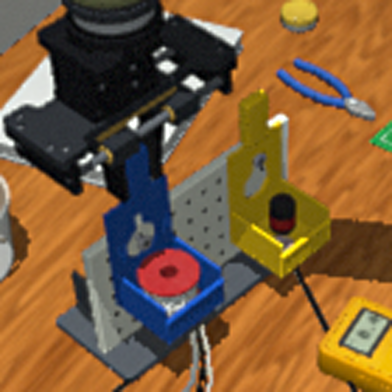

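The bin has risen and the screw head now sits in the wide opening. Next I draw it off along tool -x.

drive_tool(angular=[[0,0,0],[0,0,0],[0,0,0],[0,0,0],[0,0,0],[0,0,0],[0,0,0],[0,0,0],[0,0,0]], delta_pos=[[-0.4,0,0],[-0.7,0,0],[-0.7,0,0],[-0.7,0,0],[-0.7,0,0],[-1.2,0,0],[-1,0,0],[-0.6,0,0],[0,0,0]], gripper=[2,2,2,2,2,2,2,2,2])

```text
time_s: 7.45
tool_pos: [0.5793, 0.0922, 0.2178]
tool_rot: [180.0, -0.0, -12.3]
force: [-0.5, -1.0, -3.4]
grip_width: 0.03
grasp_force: 45.0
```

drive_tool(angular=[[0,0,0],[0,0,0],[0,0,0],[0,0,0],[0,0,0],[0,0,0],[0,0,0],[0,0,0],[0,0,0],[0,0,0],[0,0,0],[0,0,0],[0,0,0],[0,0,0],[0,0,0],[0,0,0],[0,0,0],[0,0,0],[0,0,0],[0,0,0]], delta_pos=[[-1,0,-1],[-1.5,0,-1.5],[-1.5,0,-1.5],[-1,0,-1],[0,0,0],[0.2,1,0],[0.4,2,0],[0.6,3,0],[0.7,3.8,0],[0.8,4,0],[0.8,4.2,0],[0.8,4,0],[0.8,4,0],[0.8,4,0],[0.8,4,0],[0.8,4,0],[0.6,3,0],[0.6,3,0],[0.4,1.5,0],[0.2,0.5,0]], gripper=[2,2,2,2,2,2,2,2,2,2,2,2,2,2,2,2,2,2,2,2])

```text
time_s: 9.45
tool_pos: [0.5221, -0.3695, 0.2659]
tool_rot: [-180.0, 0.1, -12.6]
force: [-0.8, 0.6, -2.6]
grip_width: 0.0292
grasp_force: 45.0
```

drive_tool(angular=[[0,0,0],[0,0,0],[0,0,0]], delta_pos=[[0,0,0],[0,0,0],[0,0,0]], gripper=[2,2,2])

```text
time_s: 9.75
tool_pos: [0.5242, -0.3647, 0.2678]
tool_rot: [-180.0, -0.0, -12.2]
force: [-0.3, 0.5, -3.3]
grip_width: 0.0296
grasp_force: 45.0
```

Run:
```python
from h import *
a=look('scene','e.png');w=look('wrist')
o=telemetry.get_obs();print(o['tool_pos'],o['tool_rot'],o['force'],o['grasp_force'])
def mat(p):
    g=cv2.inRange(cv2.cvtColor(p['pixels'],cv2.COLOR_RGB2HSV),(45,80,30),(85,255,255));n,l,s,c=cv2.connectedComponentsWithStats(g);i=1+s[1:,4].argmax()
    h=cv2.convexHull(np.argwhere(l==i)[:,::-1].astype(np.int32))
    return cv2.approxPolyDP(h,6,True)[:,0]
for p in(a,w):
    q=mat(p);print([(k.tolist(),ray(p,k,.003)[:2].round(3).tolist()) for k in q])
cv2.imwrite('pics/f.png',cv2.resize(np.hstack([a['pixels'][60:300,180:460],w['pixels'][60:300,:]])[:,:,::-1],(800,229)))
```

```text
[ 0.52396537 -0.36532599  0.26793834] [ 1.79997100e+02 -2.34492166e-02 -1.22700097e+01] [-0.01569721  0.39740262 -2.20110022] 44.97741342522204
[([377, 163], [0.386, -0.433]), ([350, 193], [0.407, -0.259]), ([302, 170], [0.582, -0.279]), ([331, 143], [0.56, -0.453])]
[([335, 246], [0.402, -0.427]), ([228, 224], [0.47, -0.278]), ([217, 154], [0.573, -0.29]), ([330, 143], [0.555, -0.445])]
```

View pics/f.png

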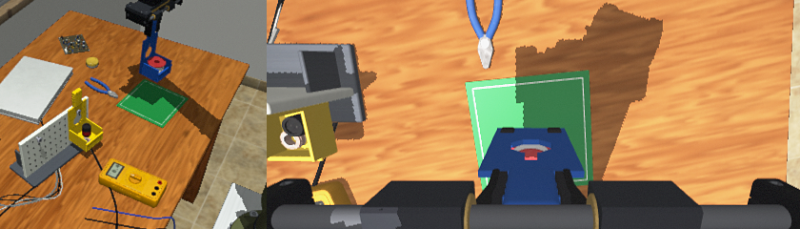

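The bin hangs upright above the mat, and the scene-view mat centre (0.484, -0.356) agrees with the first measurement. Lowering.

drive_tool(angular=[[0,0,0],[0,0,0],[0,0,0],[0,0,0],[0,0,0],[0,0,0],[0,0,0],[0,0,0],[0,0,0],[0,0,0],[0,0,0]], delta_pos=[[-0.3,0.05,1],[-0.3,0.05,1.5],[0,0,1.5],[0,0,1.5],[0,0,1.5],[0,0,1.5],[0,0,1.2],[0,0,0.9],[0,0,0.7],[0,0,0],[0,0,0]], gripper=[2,2,2,2,2,2,2,2,2,2,2])

```text
time_s: 10.95
tool_pos: [0.5177, -0.3666, 0.1549]
tool_rot: [180.0, -0.0, -12.4]
force: [-0.0, 1.6, -3.3]
grip_width: 0.0294
grasp_force: 45.0
```

drive_tool(angular=[[0,0,0],[0,0,0],[0,0,0],[0,0,0]], delta_pos=[[0,0,0.2],[0,0,0.2],[0,0,0.1],[0,0,0]], gripper=[2,2,2,2])

```text
time_s: 11.35
tool_pos: [0.5173, -0.3663, 0.1495]
tool_rot: [180.0, 0.0, -12.4]
force: [0.1, 0.6, -2.2]
grip_width: 0.0296
grasp_force: 45.0
```

drive_tool(angular=[[0,0,0],[0,0,0],[0,0,0],[0,0,0]], delta_pos=[[0,0,0.1],[0,0,0.05],[0,0,0],[0,0,0]], gripper=[2,2,2,2])

```text
time_s: 11.75
tool_pos: [0.5178, -0.3664, 0.1488]
tool_rot: [180.0, -0.1, -12.4]
force: [-0.8, 0.2, 0.3]
grip_width: 0.0294
grasp_force: 45.0
```

drive_tool(angular=[[0,0,0],[0,0,0],[0,0,0]], delta_pos=[[0,0,0.05],[0,0,0],[0,0,0]], gripper=[2,2,2])

```text
time_s: 12.05
tool_pos: [0.5179, -0.3665, 0.1487]
tool_rot: [180.0, -0.1, -12.4]
force: [-0.7, 1.2, 5.9]
grip_width: 0.0294
grasp_force: 45.0
```

The bin is resting on the mat. I open slowly and then rise.

drive_tool(angular=[[0,0,0],[0,0,0],[0,0,0],[0,0,0],[0,0,0],[0,0,0],[0,0,0],[0,0,0],[0,0,0],[0,0,0]], delta_pos=[[0,0,0],[0,0,0],[0,0,0],[0,0,0],[0,0,0],[0,0,0],[0,0,0],[0,0,0],[0,0,0],[0,0,0]], gripper=[3,3.2,3.6,4.2,5,6,6.5,6.5,6.5,6.5])

```text
time_s: 13.05
tool_pos: [0.5174, -0.3664, 0.1476]
tool_rot: [180.0, -0.0, -12.4]
force: [0.8, 0.4, -0.1]
grip_width: 0.0646
grasp_force: 0.0
```

drive_tool(angular=[[0,0,0],[0,0,0],[0,0,0],[0,0,0],[0,0,0],[0,0,0],[0,0,0],[0,0,0],[0,0,0],[0,0,0]], delta_pos=[[0,0,-0.5],[0,0,-1],[0,0,-2],[0,0,-2],[0,0,-2],[0,0,-2],[0,0,-2],[0,0,-1],[0,0,0],[0,0,0]], gripper=[6.5,6.5,6.5,6.5,6.5,6.5,6.5,6.5,6.5,6.5])

```text
time_s: 14.05
tool_pos: [0.5172, -0.3663, 0.2721]
tool_rot: [-180.0, 0.0, -12.4]
force: [0.3, -0.2, -0.8]
grip_width: 0.0652
grasp_force: 0.0
```

Run:
```python
from h import *
a=look('scene');w=look('wrist')
o=telemetry.get_obs();print(o['tool_pos'],o['grip_width'],o['force'])
cv2.imwrite('pics/g.png',cv2.resize(np.hstack([a['pixels'][60:300,180:460],w['pixels'][60:300,:]])[:,:,::-1],(800,229)))
```

```text
[ 0.51682957 -0.36614082  0.27121163] 0.06489674043194418 [-0.27172174  0.06471639 -0.22075154]
```

View pics/g.png

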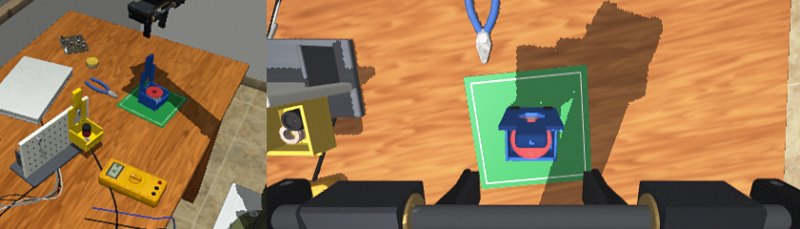

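The blue bin stands upright in the middle of the mat, the gripper is clear of it, and the yellow bin still hangs on the panel.

```bash
python3 -c "
from cell import env;print(env.sign_off())"
```

```text
the job is handed in; nothing more can be done
None
```

The blue bin is off its screw and standing upright in the middle of the green mat, the yellow bin still hangs in place, and the job was handed in after about 14 s of the 40 s allowed; no verdict was shown.

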